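Build up two carved figures on their display stands

TASK

Put the two display pieces together. On the round bark-edged log stand, stack the pale birch slice, then the small dark walnut slice on it, and stand the carved trumpeter on top; on the black square plinth put the red block and stand the carved owl on that. Centre every piece on the one below and leave both figures standing upright, never knocking one over; leave the glue bottle, the paint jar and the chisel where they are.

Things in the scene. Friction and masses are not known exactly. Their poses are not given: they have to be found in the camera images.
- log_stand: Fixed round slab of log, pale face with a growth ring and dark brown bark edge: diameter 110, height 15 mm, flat top. Origin: centre of the underside; z up.
- black_plinth: Fixed square black plinth, 100 x 100 mm, height 15 mm, flat top. Sides along its x and y axes. Origin: centre of the underside; z up.
- birch_slice: Loose round slice of birch, pale face with a growth ring, off-white bark edge: diameter 66, height 20 mm, straight sides, flat top; about 50 g. Lies flat on the bench. Origin: centre of the underside; z up.
- walnut_slice: Loose round slice of walnut, dark brown all over: diameter 48, height 20 mm, straight sides, flat top; about 30 g. Lies flat on the bench. Origin: centre of the underside; z up.
- red_block: Loose red-painted square wooden block, 50 x 50 mm, height 22 mm, flat top; about 50 g. Sides along its x and y axes. Lies flat on the bench. Origin: centre of the underside; z up.
- trumpeter: Loose carved man, green jacket, dark hair, brass trumpet, on a round footplate of diameter 40, height 8 mm; 77 mm tall, about 60 g. Faces his own -x; the trumpet reaches 36 mm that way at height 58. Jacket: flat-sided block over the origin, 24 mm along y, 18 along x, height 30 to 58: grip it across y. Head: 21 mm ball above. Origin: centre of the footplate's underside; z up.
- owl: Loose carved owl, grey-brown, with white eyes, orange beak and two ear tufts: a straight round body of diameter 38 up to 40 mm height, then narrowing to the crown at 60 mm (ear tips 66 mm); about 60 g. Its face looks to its own -x. It can be gripped across any way. Stands on its flat round underside. Origin: centre of the underside; z up.
- glue_bottle: Bystander: loose standing yellow glue bottle with a red nozzle, diameter 52, height 132 mm. Origin: centre of the underside; z up.
- paint_jar: Bystander: loose standing blue paint jar with a white lid, diameter about 54, height 60 mm. Origin: centre of the underside; z up.
- chisel: Bystander: loose carving chisel lying along x, between the two stands, 22 mm high; square wooden handle from x = -115 to -5 mm, steel blade to x = +105 mm. Origin: under the brass ferrule, on the bench; z up.

How it is judged:
By the outcome, as a careful person would: the job done as asked, in the order asked, and still so for the second after the job is handed in, with the robot touching nothing.
It also fails if it takes over 128 s, if anything falls off the work surface, if the arm or the gripper's body presses on something with over 40 N, if the wrist force passes 120 N, or if a joint passes its speed limit or range.

ROBOT

A 6-joint arm with a two-finger parallel gripper is mounted at the origin on the work surface. World frame = base frame: x ahead of the robot, y to its left, z up, the work surface at z = 0. Lengths are in mm, angles in rad, forces in N, time in s.
With the tool pointing down it reaches from about 275 to 1000 mm from the base axis. Payload 8.4 kg.
Tool frame: the origin (TCP) lies on the centre line of the jaws, within the pads' length; the fingertips stand 25 mm ahead of it and the grasp point (between the pads) lies 6 mm ahead of it; z points along the fingers, y is the line along which they close (so a half turn about z gives the same grasp; the last joint's range is limited). The gripper opens to 85 mm and grips with 20 to 120 N. Pads are 22 mm wide; open, the fingers measure 114 mm over their backs; the gripper's body (76 mm by 85 mm) begins 54 mm behind the grasp point. The pads swing forward as they close: fully open they stand 13 mm farther back than shut.
Start: joints at [1.225, 0.353, 1.633, -0, 1.155, -0.002], TCP at [210.666, 588.428, 256.281] pointing down, gripper open.
Joint ranges: [-2.63, 2.63], [-0.92, 2.1], [0.06, 2.66], [-1.3, 4.44], [0, 2.69], [-3.02, 3.02]. Speed limits (rad/s): [2.22, 2.22, 2.79, 3.14, 3.14, 3.14].

INTERFACE

Orientations are given as [roll, pitch, yaw] about the fixed x, y, z axes, in that order (R = Rz(yaw) Ry(pitch) Rx(roll)).
In Python, from rig import r gives the robot as it stands.
- The arm moves only by the shell command python3 -m jog 'ROWS' [FORCE]. ROWS is JSON, a list of rows, each a list of 3 entries, a list of its own where there are three numbers: the turn, a rotation vector about the tool's x, y, z in rad, then the shift along the tool's x, y, z in m, then the opening, from -1 (shut) to 1 (fully open). In form: [[[rx, ry, rz], [x, y, z], gripper], ...]. A call has 1 to 12 rows; each row shifts and turns the commanded pose from where the row before left it, along the tool's axes as they then stand; what a row does not reach is not made up. A row lasts 1/10 s, in which the tool goes at most 50 mm and 8.59 degrees, less where a joint would pass 70% of its speed; a pose out of reach is approached as far as the arm can. A call with a gripper value outside its range is refused whole. The fingers move at their own pace and stop on an object; FORCE is the grip in N (left out, the last holds). Time passes only in rows, so rows that do not move let the fingers close. It gives the time, the measured TCP pose, the force, the opening and the grip force at its end, in the units of the state.
- r.sense(): the state, without advancing time (a new reading comes with each control period).
- r.grab_frame(name): name is "scene" or "top" or "wrist"; returns the picture (480x640x3 uint8, red, green, blue); there is no depth.
- r.camera_params(name): a dict with "fx", "fy", "cx", "cy" (pixels), "rvec" (rotation vector, rad) and "tvec" (3), from world to camera coordinates, as OpenCV has them; the wrist camera has in their place "hand_eye" (4x4, takes a point from camera to tool coordinates, whose origin is the TCP and whose axes are the flange's). Camera axes: x right, y down, z forward; pixel columns grow to the right and rows downward; lengths in mm; the calibration is good to about 2 mm. A picture is of the moment at which its call begins: read the wrist's pose just before it. camera_params takes no time and is no camera call.
- r.sign_off(): hands the job in; it is judged then, once.
The state is a dict: "clock": time; "qpos": joint angles; "qvel": joint speeds; "joint_efforts": joint torques, N m; "eef_pos": TCP position; "tcp_rot": TCP orientation; "contact_force": force on the tool from outside, world axes, zero at the start; "wrist_torque": the same for the moment, N m; "opening": opening from 0.0 (shut) to 1.0 (fully open); "grasp_force": force on a finger pad.
Only numpy, scipy, OpenCV 4.12 (cv2) and the standard library are available. Lean on these libraries where they do the work, as an engineer would, in place of code of your own. Each camera call takes 0.05 s, during which the arm holds its last target. There are 200 camera calls.

## Working session

There is one attempt and no reset: what is moved stays moved. The work goes in short steps, Python scripts to look and compute and a shell command to move; the robot and the scene stay as the last step left them, time stands still between calls to the robot, and variables do not carry over. Pictures are saved under pics/ and viewed, at most 14 in all, crops included, and the job is handed in when it is done.

```bash
ls; mkdir -p pics
python3 - <<'E'
from rig import r
import cv2
s=r.sense();print(s)
for n in("scene","top"):
    cv2.imwrite(f"pics/{n}0.png",cv2.cvtColor(r.grab_frame(n),cv2.COLOR_RGB2BGR));print(n,r.camera_params(n))
print(r.camera_params("wrist"))
E
```

```text
pics
{'clock': 0.0, 'qpos': array([ 1.22460360e+00,  3.53643714e-01,  1.63414225e+00, -4.23124781e-06,
        1.15521422e+00, -2.39360435e-03]), 'qvel': array([-0.00137086, -0.00092607,  0.00020037,  0.0009358 ,  0.00051567,
        0.00093213]), 'joint_efforts': array([ 1.01416259e-03, -6.05268645e+01, -3.42064297e+01, -7.04723746e-07,
        9.69446555e-03,  1.01163221e-05]), 'eef_pos': array([210.51099916, 588.00278815, 255.56096192]), 'tcp_rot': array([-3.14018512e+00,  4.99607433e-07,  2.79779524e+00]), 'contact_force': array([-0.39462965,  0.18934918, -1.21366786]), 'wrist_torque': array([-0.04127916, -0.01773776, -0.03865627]), 'grasp_force': 0.0, 'opening': 0.9994329402973647}
scene {'fx': 597.1896270807705, 'fy': 597.1896270807705, 'cx': 310.1002011780592, 'cy': 236.267583661897, 'rvec': array([ 1.8957103 ,  1.32762331, -0.67778505]), 'tvec': array([-169.69152226, -300.39203575, 1601.32062166])}
top {'fx': 614.1623517023626, 'fy': 614.1623517023626, 'cx': 313.6872420532847, 'cy': 237.65075479207997, 'rvec': array([ 2.11304051, -2.1233164 ,  0.16999143]), 'tvec': array([  13.20059011,  570.37554699, 1222.04340411])}
{'fx': 378.5258127530836, 'fy': 378.5258127530836, 'cx': 318.5556864372535, 'cy': 239.52809872343417, 'hand_eye': array([[-2.28613530e-04, -9.45862986e-01, -3.24566108e-01,
         8.33246154e+01],
       [ 9.99999949e-01, -2.88554555e-04,  1.36550162e-04,
        -1.84220317e+00],
       [-2.22812773e-04, -3.24566061e-01,  9.45863004e-01,
        -1.17720080e+02],
       [ 0.00000000e+00,  0.00000000e+00,  0.00000000e+00,
         1.00000000e+00]])}
```

View pics/top0.png

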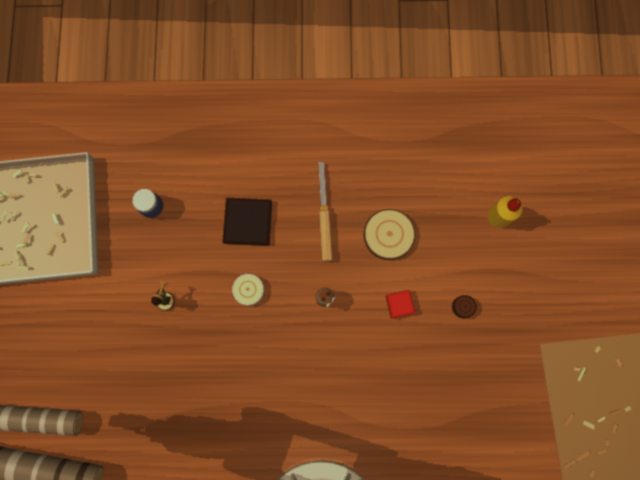

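View pics/scene0.png

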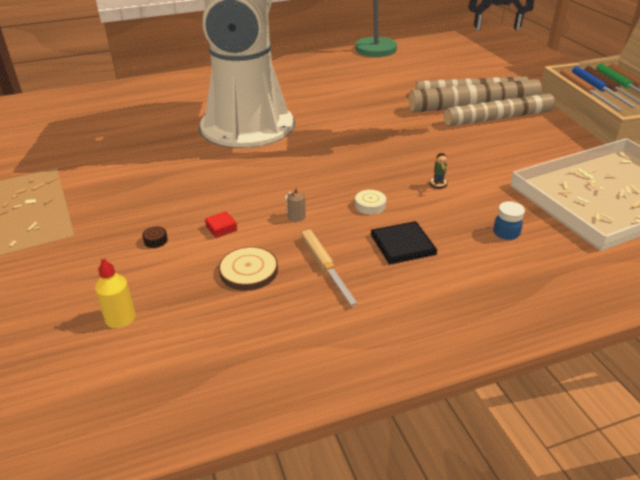

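The top view has the plinth at about (247,221), log (389,234), birch (248,290), owl (325,297), red block (401,304), walnut (464,307), trumpeter (163,300) and chisel (325,160–260). The jar is at about (148,203) and the glue at (508,210). The scene view agrees, and both figures are standing.

```bash
cat > h.py <<'E'
from rig import r
import cv2, numpy as np
from scipy.spatial.transform import Rotation as Ro
def grab(n,save=None):
    s=r.sense(); im=r.grab_frame(n); p=r.camera_params(n)
    if n=="wrist":
        T=np.eye(4);T[:3,:3]=Ro.from_euler('xyz',s['tcp_rot']).as_matrix();T[:3,3]=s['eef_pos']
        C=T@p['hand_eye']
    else:
        R=cv2.Rodrigues(p['rvec'])[0];C=np.eye(4);C[:3,:3]=R.T;C[:3,3]=-R.T@p['tvec']
    if save: cv2.imwrite(f"pics/{save}.png",cv2.cvtColor(im,cv2.COLOR_RGB2BGR))
    return im,p,C
def world(px,z,p,C):
    px=np.atleast_2d(px).astype(float)
    d=np.c_[(px[:,0]-p['cx'])/p['fx'],(px[:,1]-p['cy'])/p['fy'],np.ones(len(px))]@C[:3,:3].T
    return (C[:3,3]+d*((z-C[2,3])/d[:,2])[:,None])[:,:2]
def pix(X,p,C):
    q=(np.atleast_2d(X)-C[:3,3])@C[:3,:3]
    return np.c_[p['fx']*q[:,0]/q[:,2]+p['cx'],p['fy']*q[:,1]/q[:,2]+p['cy']]
def go(xyz,yaw):
    """remaining shift in tool axes (mm), then turn about tool z, from the measured pose"""
    s=r.sense();R=Ro.from_euler('xyz',s['tcp_rot']).as_matrix()
    d=R.T@(np.array(xyz)-s['eef_pos']); t=-(yaw-s['tcp_rot'][2]);t=(t+np.pi)%(2*np.pi)-np.pi
    print('pos',s['eef_pos'].round(1),'rot',s['tcp_rot'].round(3),'shift',d.round(1),'rz',round(t,3))
E
python3 - <<'E'
from h import *
im,p,C=grab("top")
for n,px,z in [("plinth",(247.5,221.5),15),("log",(389.5,234),15),("birch",(248,290),20),("walnut",(464.5,307),20),("red",(401,304),22),("owl",(325,297),40),("trump foot",(166,302),8),("jar",(147,202),60),("glue",(508,210),90),("chisel",(326,260),15),("chiseltip",(321.5,163),10)]:
    print(n,world(px,z,p,C).round())
im,p,C=grab("wrist","w0")
E
python3 -m jog '[[[0,0,0],[0,0,0],1]]'
```

```text
plinth [[613. 153.]]
log [[ 584. -150.]]
birch [[465. 149.]]
walnut [[ 428. -301.]]
red [[ 435. -170.]]
owl [[448. -12.]]
trump foot [[442. 324.]]
jar [[647. 359.]]
glue [[ 617. -382.]]
chisel [[529. -15.]]
chiseltip [[744.  -6.]]
clock: 0.3
eef_pos: [210.6, 588.3, 256.0]
tcp_rot: [-3.141, -0.0, 2.798]
contact_force: [0.2, 0.3, -0.5]
opening: 1.003
grasp_force: 0.0
```

View pics/w0.png

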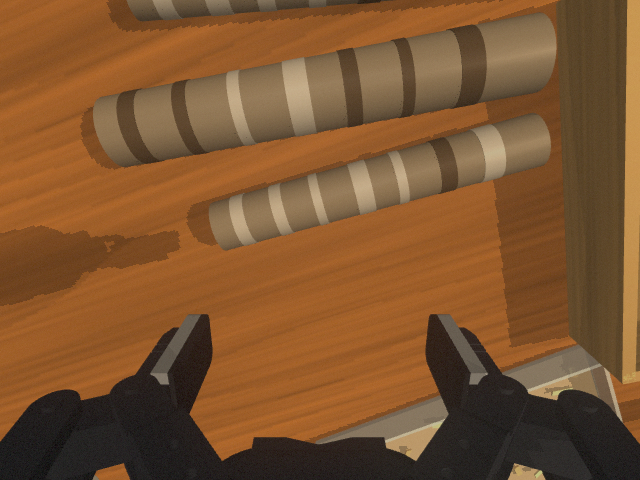

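The start wrist view shows only logs and trays, so it is no use for measuring. Turning to yaw π over the middle would show all the pieces.

```bash
python3 -m jog '[[[0,0,-0.115],[0,0,0],1],[[0,0,-0.115],[0,0,0],1],[[0,0,-0.114],[0,0,0],1],[[0,0,0],[-0.03,-0.04,0],1],[[0,0,0],[-0.03,-0.04,0],1],[[0,0,0],[-0.03,-0.04,0],1],[[0,0,0],[-0.03,-0.04,0],1],[[0,0,0],[-0.03,-0.04,0],1],[[0,0,0],[-0.03,-0.04,0],1],[[0,0,0],[-0.03,-0.04,0],1],[[0,0,0],[-0.03,-0.04,0],1],[[0,0,0],[-0.03,-0.04,0],1]]'
python3 -m jog '[[[0,0,0],[-0.03,-0.04,0],1],[[0,0,0],[-0.015,-0.018,0],1],[[0,0,0],[0,0,0],1],[[0,0,0],[0,0,0],1],[[0,0,0],[0,0,0],1]]'
python3 - <<'E'
from h import *
go((525,170,256),np.pi)
grab("wrist","w1")
E
```

```text
clock: 1.5
eef_pos: [481.7, 226.7, 256.5]
tcp_rot: [3.141, 0.001, -3.141]
contact_force: [-0.1, 1.9, -0.2]
opening: 1.001
grasp_force: 0.0
clock: 2.0
eef_pos: [525.0, 171.2, 256.2]
tcp_rot: [3.141, -0.001, -3.141]
contact_force: [-0.2, 0.3, -0.0]
opening: 0.997
grasp_force: 0.0
pos [525.  171.2 256.2] rot [ 3.141e+00 -1.000e-03 -3.141e+00] shift [ 0.  -1.2  0.2] rz 0.001
```

View pics/w1.png

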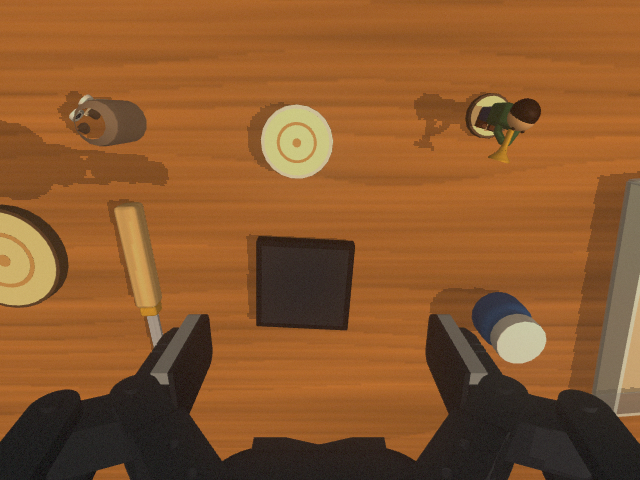

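The view is clear: birch at (297,142), plinth top centre (303,284), trumpeter foot (490,116) with the trumpet toward (500,155), so he faces roughly +x. The owl is at (110,122), with its ears towards the upper left. Next I'll look at the right-hand side and segment both images.

```bash
python3 -m jog '[[[0,0,0],[0,-0.045,0],1],[[0,0,0],[0,-0.045,0],1],[[0,0,0],[0,-0.045,0],1],[[0,0,0],[0,-0.045,0],1],[[0,0,0],[0,-0.045,0],1],[[0,0,0],[0,-0.045,0],1],[[0,0,0],[0,-0.045,0],1],[[0,0,0],[0,0,0],1],[[0,0,0],[0,0,0],1],[[0,0,0],[0,0,0],1]]'
python3 - <<'E'
from h import *
go((525,-150,256),np.pi)
grab("wrist","w2")
E
```

```text
clock: 3.05
eef_pos: [525.8, -143.1, 256.2]
tcp_rot: [3.141, -0.0, -3.14]
contact_force: [-0.3, 0.1, 0.0]
opening: 1.001
grasp_force: 0.0
pos [ 525.8 -143.1  256.2] rot [ 3.141 -0.    -3.14 ] shift [ 0.8 -6.9  0.2] rz 0.001
```

View pics/w2.png

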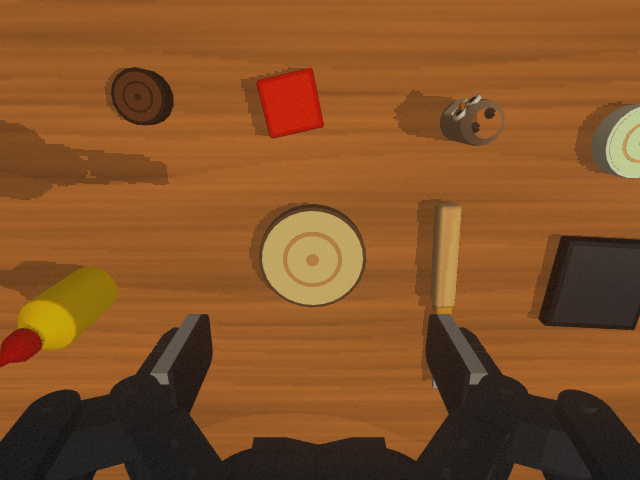

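The right-hand view shows walnut at (138,97), red block (290,103) turned about 10°, log (312,255) and owl (472,120). Now the segmentation.

```bash
cat > m.py <<'E'
from h import *
p=r.camera_params("wrist")
def load(f,pos,rot=(np.pi,0,np.pi)):
    T=np.eye(4);T[:3,:3]=Ro.from_euler('xyz',rot).as_matrix();T[:3,3]=pos
    return cv2.cvtColor(cv2.imread(f),cv2.COLOR_BGR2HSV),T@p['hand_eye']
def blob(H,box,lo,hi,z,C):
    x0,y0,x1,y1=box; m=cv2.inRange(H[y0:y1,x0:x1],lo,hi)
    m=cv2.morphologyEx(m,cv2.MORPH_CLOSE,np.ones((5,5)))
    c=max(cv2.findContours(m,cv2.RETR_EXTERNAL,cv2.CHAIN_APPROX_NONE)[0],key=cv2.contourArea)
    c=cv2.convexHull(c)[:,0]+[x0,y0]
    return world(c,z,p,C).astype(np.float32)
E
python3 - <<'E'
from m import *
H1,C1=load("pics/w1.png",(525,171.2,256.2)); H2,C2=load("pics/w2.png",(525.8,-143.1,256.2))
el=lambda n,w:print(n,'ell',np.round(cv2.fitEllipse(w)[0],1),np.round(cv2.fitEllipse(w)[1],1))
re=lambda n,w:print(n,'rect',[np.round(a,1) for a in cv2.minAreaRect(w)])
for n,px,H in(("birch",(297,130),H1),("birchside",(255,142),H1),("plinth",(303,284),H1),("plinthside",(350,290),H1),("wood",(400,240),H1),("log",(340,230),H2),("bark",(312,210),H2),("walnut",(125,97),H2),("walside",(165,110),H2),("red",(290,103),H2),("redside",(268,120),H2),("foot",(478,112),H1)): print(n,H[px[1],px[0]],end=' ')
print()
el("birch",blob(H1,(245,95,345,190),(18,40,150),(45,150,255),20,C1))
el("log",blob(H2,(245,195,380,315),(15,60,140),(40,180,255),15,C2))
re("red",blob(H2,(245,60,335,145),(0,200,185),(5,255,255),22,C2))
el("walnut",blob(H2,(100,60,180,130),(0,0,40),(12,255,120),20,C2))
re("plinth",blob(H1,(240,225,365,335),(0,0,34),(179,120,70),15,C1))
for n,px,z,C in(("w2walnut ring",(138,97),20,C2),("log ring",(312.5,260),15,C2),("birch ring",(297,143),20,C1)):print(n,world(px,z,p,C))
E
```

```text
birch [ 29  88 200] birchside [ 14 182 133] plinth [14 74 52] plinthside [  5 105  46] wood [ 14 194 166] log [ 21 120 191] bark [ 14 148  95] walnut [ 13 195  90] walside [ 12 198  45] red [  4 242 195] redside [  3 240 173] foot [ 17 136 176] 
birch ell [469.  149.4] [64.8 64.8]
log ell [ 586.7 -151.5] [102.8 103. ]
red rect [array([ 436.9, -169.8]), array([42.4, 42.5]), np.float64(12.3)]
walnut ell [ 430.8 -301.4] [46.9 58.9]
plinth rect [array([614.3, 153.9]), array([ 97.8, 102.5]), np.float64(86.8)]
w2walnut ring [[ 431.35328547 -302.94084651]]
log ring [[ 587.12631458 -151.10936567]]
birch ring [[469.73235493 149.80868045]]
```

```bash
python3 -m jog '[[[0,0,0],[0.008,0.042,0],1],[[0,0,0],[0.008,0.042,0.01],1],[[0,0,0],[0.008,0.042,0.01],1],[[0,0,0],[0.008,0.042,0.02],1],[[0,0,0],[0.008,0.042,0.02],1],[[0,0,0],[0.008,0.042,0.02],1],[[0,0,0],[0.008,0.041,0.025],1],[[0,0,0],[0,0,0.025],1],[[0,0,0],[0,0,0],1],[[0,0,0],[0,0,0],1],[[0,0,0],[0,0,0],1]]'
python3 - <<'E'
from h import *
go((469.2,149.6,126),np.pi)
im,p,C=grab("wrist","w3")
H=cv2.cvtColor(im,cv2.COLOR_RGB2HSV)
import m
m.p=p
w=m.blob(H,(215,150,430,430),(22,40,150),(45,150,255),20,C)
print(cv2.fitEllipse(w))
E
```

```text
clock: 4.2
eef_pos: [470.5, 148.5, 127.5]
tcp_rot: [3.141, 0.002, -3.142]
contact_force: [-0.3, -0.1, 0.3]
opening: 1.0
grasp_force: 0.0
pos [470.5 148.5 127.5] rot [ 3.141e+00  2.000e-03 -3.142e+00] shift [1.3 1.1 1.5] rz 0.0
((467.77349853515625, 149.7601776123047), (61.93565368652344, 63.531776428222656), 29.531240463256836)
```

View pics/w3.png

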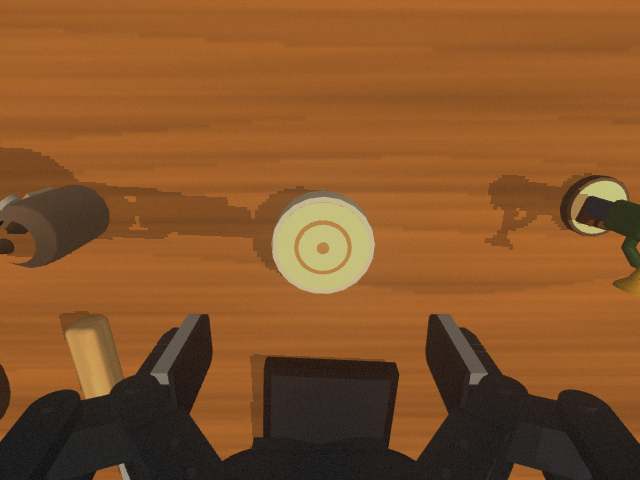

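The birch ring is at (322,248), consistent with (468.5, 149.7). The fingertips at row 315 work out to 12 mm ahead of the TCP when open, so the 25 mm figure applies when shut. Descending and gripping.

```bash
python3 -m jog '[[[0,0,0],[0.002,0.001,0.03],1],[[0,0,0],[0,0,0.03],1],[[0,0,0],[0,0,0.026],1],[[0,0,0],[0,0,0.02],1],[[0,0,0],[0,0,0],1],[[0,0,0],[0,0,0],-1],[[0,0,0],[0,0,0],-1],[[0,0,0],[0,0,0],-1],[[0,0,0],[0,0,0],-1],[[0,0,0],[0,0,0],-1],[[0,0,0],[0,0,0],-1]]' 40
```

```text
clock: 5.35
eef_pos: [468.9, 149.5, 21.9]
tcp_rot: [3.141, 0.003, -3.142]
contact_force: [-0.7, -2.7, 8.8]
opening: 0.755
grasp_force: 44.9
```

```bash
python3 -m jog '[[[0,0,0],[0,0,-0.02],-1],[[0,0,0],[0,0,-0.04],-1],[[0,0,0],[0,0,-0.03],-1],[[0,0,0],[-0.017,-0.043,0],-1],[[0,0,0],[-0.017,-0.043,0],-1],[[0,0,0],[-0.017,-0.043,0],-1],[[0,0,0],[-0.017,-0.043,0],-1],[[0,0,0],[-0.017,-0.043,0],-1],[[0,0,0],[-0.016,-0.043,0],-1],[[0,0,0],[-0.016,-0.042,0],-1],[[0,0,0],[0,0,0],-1],[[0,0,0],[0,0,0],-1]]'
python3 - <<'E'
from h import *
go((587,-151.3,60),np.pi)
im,p,C=grab("wrist","w4")
E
```

```text
clock: 6.55
eef_pos: [585.0, -151.6, 111.0]
tcp_rot: [-3.141, 0.001, 3.14]
contact_force: [-0.2, 0.1, -0.5]
opening: 0.758
grasp_force: 44.9
pos [ 585.  -151.6  111. ] rot [-3.141e+00  1.000e-03  3.140e+00] shift [-1.9  0.3 51. ] rz -0.002
```

View pics/w4.png

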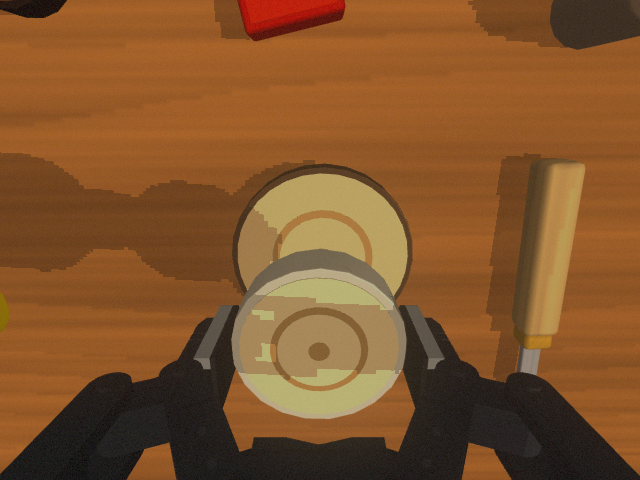

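The birch is held level with its ring at (319,351), and the log lies behind it. I'll fit the log rim from its visible upper arc.

Run:
```python
from m import *
from scipy.optimize import least_squares
H,C=load("pics/w4.png",(585,-151.6,111),(-3.141,.001,3.14))
m=cv2.inRange(H,(15,60,90),(40,180,255)); m[:, :232]=0;m[:,415:]=0;m[300:]=0;m[:170]=0
pts=[]
for v in range(180,240,2):
    u=np.where(m[v])[0]; pts+=[(u.min(),v),(u.max(),v)]
w=world(pts,15,p,C)
f=least_squares(lambda q:np.hypot(w[:,0]-q[0],w[:,1]-q[1])-q[2],(587,-151,51),loss='soft_l1')
print(f.x,np.abs(f.fun).mean())
print('birch',world((319,351),109.1,p,C), 'by x ring')
```

```text
[ 585.81864349 -149.99465471   52.28177276] 0.7712564642372282
birch [[ 585.89971244 -153.27587739]] by x ring
```

```bash
python3 -m jog '[[[0,0,0],[-0.0005,0.0023,0.03],-1],[[0,0,0],[0,0,0.025],-1],[[0,0,0],[0,0,0.012],-1],[[0,0,0],[0,0,0.006],-1],[[0,0,0],[0,0,0],-1],[[0,0,0],[0,0,0],-1],[[0,0,0],[0,0,0],-1]]'
```

```text
clock: 7.3
eef_pos: [585.8, -148.0, 38.1]
tcp_rot: [-3.141, 0.001, -3.141]
contact_force: [-0.4, -0.7, 0.2]
opening: 0.755
grasp_force: 44.9
```

```bash
python3 -m jog '[[[0,0,0],[0,-0.001,0.001],-1],[[0,0,0],[0,0,0],-1],[[0,0,0],[0,0,0],-1],[[0,0,0],[0,0,0],0.8],[[0,0,0],[0,0,0],1],[[0,0,0],[0,0,0],1],[[0,0,0],[0,0,-0.02],1],[[0,0,0],[0,0,-0.04],1],[[0,0,0],[0,0,-0.04],1],[[0,0,0],[0,0,-0.04],1],[[0,0,0],[0,0,0],1],[[0,0,0],[0,0,0],1]]'
python3 - <<'E'
from m import *
go((585,-149,180),np.pi)
im,p,C=grab("wrist","w5");H=cv2.cvtColor(im,cv2.COLOR_RGB2HSV)
print(cv2.fitEllipse(blob(H,(225,120,420,430),(22,40,150),(45,150,255),35,C)))
cv2.imwrite("pics/w5c.png",cv2.imread("pics/w5.png")[100:450,150:500])
E
```

```text
clock: 8.5
eef_pos: [585.8, -149.4, 177.3]
tcp_rot: [-3.141, 0.002, -3.141]
contact_force: [1.1, -0.9, -1.0]
opening: 1.0
grasp_force: 0.0
pos [ 585.8 -149.4  177.3] rot [-3.141e+00  2.000e-03 -3.141e+00] shift [ 0.8  0.4 -2.7] rz 0.0
((580.3152465820312, -151.32179260253906), (94.7853775024414, 94.8890609741211), 179.72491455078125)
```

View pics/w5c.png

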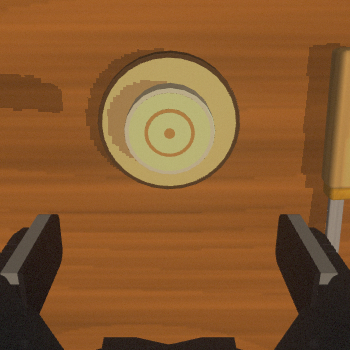

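The birch sits on the log, and in y both are centred at about column 170 of the crop. I'll check x numerically.

Run:
```python
from m import *
H,C=load("pics/w5.png",(585.8,-149.4,177.3))
print('log',cv2.fitEllipse(blob(H,(225,120,420,320),(15,60,80),(40,180,255),15,C)))
for lo in(24,26):print('birch',cv2.fitEllipse(blob(H,(225,120,420,320),(lo,40,150),(45,150,255),35,C)))
print('ring',world((319.5,233),35,p,C))
```

```text
log ((584.8290405273438, -152.6572723388672), (109.9950180053711, 114.29110717773438), 154.66162109375)
birch ((585.1445922851562, -149.2829132080078), (59.977603912353516, 62.64897155761719), 29.7215633392334)
birch ((585.3986206054688, -149.60177612304688), (58.17451477050781, 62.10374450683594), 22.95220375061035)
ring [[ 586.09615484 -150.53995322]]
```

```bash
python3 -m jog '[[[0,0,0],[0.031,-0.03,0],1],[[0,0,0],[0.031,-0.03,0.005],1],[[0,0,0],[0.031,-0.03,0.01],1],[[0,0,0],[0.031,-0.03,0.015],1],[[0,0,0],[0.031,-0.031,0.02],1],[[0,0,0],[0,0,0],1],[[0,0,0],[0,0,0],1],[[0,0,0],[0,0,0],1]]'
python3 - <<'E'
from m import *
go((431,-301,126),np.pi)
im,p,C=grab("wrist","w6");s=r.sense();H=cv2.cvtColor(im,cv2.COLOR_RGB2HSV)
cv2.imwrite("pics/w6c.png",cv2.imread("pics/w6.png")[150:400,190:450])
E
```

```text
clock: 9.35
eef_pos: [430.7, -299.8, 125.8]
tcp_rot: [3.141, -0.0, -3.141]
contact_force: [1.9, 0.2, -0.6]
opening: 1.002
grasp_force: 0.0
pos [ 430.7 -299.8  125.8] rot [ 3.141 -0.    -3.141] shift [-0.3 -1.2 -0.2] rz 0.0
```

View pics/w6c.png

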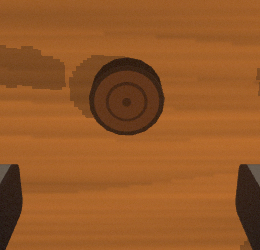

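Run:
```python
from m import *
_,C=load("pics/w3.png",(470.5,148.5,127.5));print(world((322,248),20,p,C))
_,C=load("pics/w6.png",(430.7,-299.8,125.8));print(world((316.5,252),20,p,C))
```

```text
[[469.51270294 148.85824232]]
[[ 431.77657789 -302.92398982]]
```

```bash
python3 -m jog '[[[0,0,0],[-0.001,-0.001,0.03],1],[[0,0,0],[0,0,0.03],1],[[0,0,0],[0,0,0.025],1],[[0,0,0],[0,0,0.016],1],[[0,0,0],[0,0,0],1],[[0,0,0],[0,0,0],-1],[[0,0,0],[0,0,0],-1],[[0,0,0],[0,0,0],-1],[[0,0,0],[0,0,0],-1],[[0,0,0],[0,0,0],-1],[[0,0,0],[0,0,0],-1],[[0,0,0],[0,0,0],-1]]' 40
python3 -c "
from h import *
go((585.8,-149.5,130),np.pi)"
```

```text
clock: 10.6
eef_pos: [432.3, -301.6, 26.8]
tcp_rot: [-3.14, 0.002, -3.141]
contact_force: [0.9, 2.2, 6.2]
opening: 0.541
grasp_force: 40.2
pos [ 432.3 -301.6   26.8] rot [-3.140e+00  2.000e-03 -3.141e+00] shift [-153.8  151.9 -103.1] rz 0.0
```

```bash
python3 -m jog '[[[0,0,0],[0,0,-0.02],-1],[[0,0,0],[0,0,-0.04],-1],[[0,0,0],[0,0,-0.042],-1],[[0,0,0],[-0.031,0.03,0],-1],[[0,0,0],[-0.031,0.03,0],-1],[[0,0,0],[-0.031,0.03,0],-1],[[0,0,0],[-0.031,0.031,0],-1],[[0,0,0],[-0.03,0.031,0],-1],[[0,0,0],[0,0,0],-1],[[0,0,0],[0,0,0],-1],[[0,0,0],[0,0,0],-1]]'
python3 - <<'E'
from m import *
go((585.8,-149.5,63),np.pi)
im,p,C=grab("wrist","w7")
cv2.imwrite("pics/w7c.png",cv2.imread("pics/w7.png")[100:430,180:460])
E
```

```text
clock: 11.7
eef_pos: [584.5, -149.7, 127.6]
tcp_rot: [-3.141, -0.0, -3.142]
contact_force: [0.4, -0.1, -0.4]
opening: 0.545
grasp_force: 41.3
pos [ 584.5 -149.7  127.6] rot [-3.141 -0.    -3.142] shift [-1.3  0.2 64.6] rz 0.0
```

View pics/w7c.png

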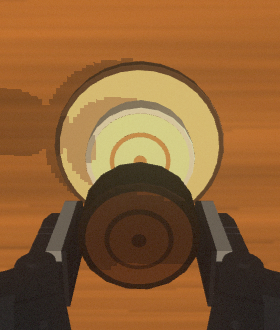

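The walnut is held with its centre at (319,340), and the birch centre dot shows just beyond it at about (320,260).

Run:
```python
from m import *
_,C=load("pics/w7.png",(584.5,-149.7,127.6))
print(world((319,340),120.8,p,C),world((320,260),35,p,C))
```

```text
[[ 583.92375679 -151.3675407 ]] [[ 585.67849848 -150.66346378]]
```

```bash
python3 -m jog '[[[0,0,0],[-0.0018,0.0005,0.03],-1],[[0,0,0],[0,0,0.02],-1],[[0,0,0],[0,0,0.01],-1],[[0,0,0],[0,0,0.005],-1],[[0,0,0],[0,0,0],-1],[[0,0,0],[0,0,0],-1],[[0,0,0],[0,0,0],-1]]'
python3 -c "
from h import *
go((586.2,-149.2,62),np.pi);print(r.sense()['contact_force'])"
```

```text
clock: 12.45
eef_pos: [587.5, -149.0, 63.0]
tcp_rot: [-3.141, 0.001, 3.141]
contact_force: [0.2, -0.0, 0.0]
opening: 0.546
grasp_force: 41.4
pos [ 587.5 -149.    63. ] rot [-3.141e+00  1.000e-03  3.141e+00] shift [ 1.3 -0.2  1. ] rz -0.0
[ 0.16010282 -0.02989714  0.04166795]
```

```bash
python3 -m jog '[[[0,0,0],[0.001,0,0.001],-1],[[0,0,0],[0,0,0],-1],[[0,0,0],[0,0,0],-1],[[0,0,0],[0,0,0],0.6],[[0,0,0],[0,0,0],1],[[0,0,0],[0,0,0],1],[[0,0,0],[0,0,-0.02],1],[[0,0,0],[0,0,-0.04],1],[[0,0,0],[0,0,-0.04],1],[[0,0,0],[0,0,-0.035],1],[[0,0,0],[0,0,0],1],[[0,0,0],[0,0,0],1]]'
python3 - <<'E'
from m import *
go((435,-168,180),np.pi)
im,p,C=grab("wrist","w8")
cv2.imwrite("pics/w8c.png",cv2.imread("pics/w8.png")[0:370,180:460])
E
```

```text
clock: 13.65
eef_pos: [586.3, -148.7, 196.9]
tcp_rot: [-3.141, 0.001, -3.141]
contact_force: [-0.7, -1.1, -0.0]
opening: 0.998
grasp_force: 0.0
pos [ 586.3 -148.7  196.9] rot [-3.141e+00  1.000e-03 -3.141e+00] shift [151.4 -19.2  16.7] rz 0.0
```

View pics/w8c.png

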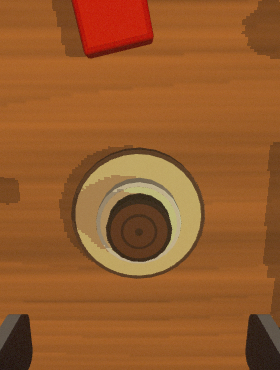

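The three-piece stack looks concentric, with walnut at full-frame (319,231). Next is the trumpeter's heading and position, taken from w1's pixels.

Run:
```python
from m import *
_,C=load("pics/w8.png",(586.3,-148.7,196.9));print('walnut',world((319,231),55,p,C))
H,C=load("pics/w1.png",(525,171.2,256.2))
print('foot',world((488,116),8,p,C),'head',world((525,111.5),66.5,p,C),'bell',world((500,158),58,p,C),'bellmid',world((510,142),58,p,C))
# pixel classes near trumpeter
sub=H[85:170,455:550]
g=cv2.inRange(sub,(35,60,20),(90,255,255)); ys,xs=np.where(g); print('green',xs.mean()+455,ys.mean()+85,xs.min()+455,xs.max()+455,ys.min()+85,ys.max()+85,len(xs))
y=cv2.inRange(sub,(16,170,120),(26,255,255)); ys,xs=np.where(y);print('yellow',len(xs)); 
c=sorted(cv2.findContours(y,0,1)[0],key=cv2.contourArea)[-1][:,0]+[455,85];print(c.min(0),c.max(0),c[c[:,1].argmax()])
print('owl w2 etc')
```

```text
walnut [[ 584.95368128 -150.20161129]]
foot [[446.62371191 325.15456412]] head [[442.44514945 328.24033676]] bell [[478.67630651 318.48952677]] bellmid [[465.90697516 324.61312847]]
green 505.64948453608247 122.3041237113402 496 518 103 143 194
yellow 284
[491 129] [514 163] [508 163]
owl w2 etc
```

```bash
python3 -m jog '[[[0,0,0],[0.014,0.047,0],1],[[0,0,0],[0.014,0.047,0],1],[[0,0,0],[0.014,0.047,0],1],[[0,0,0],[0.014,0.047,0],1],[[0,0,0],[0.014,0.047,0],1],[[0,0,0],[0.014,0.047,0],1],[[0,0,0],[0.014,0.047,0],1],[[0,0,0],[0.014,0.047,0],1],[[0,0,0],[0.014,0.047,0],1],[[0,0,0],[0.016,0.047,0],1],[[0,0,0],[0,0.003,0],1],[[0,0,0],[0,0,0],1]]'
python3 -m jog '[[[0,0,0.115],[0,0,0],1],[[0,0,0.115],[0,0,0],1],[[0,0,0],[0,0,0],1],[[0,0,0],[0,0,0],1],[[0,0,0],[0,0,0],1]]'
python3 - <<'E'
from m import *
go((444,327,197),np.pi-.23)
im,p,C=grab("wrist","w9")
c=cv2.imread("pics/w9.png")[120:320,220:420]
cv2.imwrite("pics/w9c.png",cv2.resize(c,(600,600),interpolation=cv2.INTER_CUBIC))
E
```

```text
clock: 14.9
eef_pos: [442.7, 324.8, 194.6]
tcp_rot: [-3.14, -0.002, -3.138]
contact_force: [-0.4, -0.4, -0.6]
opening: 1.001
grasp_force: 0.0
clock: 15.4
eef_pos: [444.2, 323.4, 196.0]
tcp_rot: [-3.141, -0.0, 2.913]
contact_force: [0.1, 0.1, -0.8]
opening: 0.999
grasp_force: 0.0
pos [444.2 323.4 196. ] rot [-3.141 -0.     2.913] shift [ 1.   3.4 -1. ] rz 0.002
```

View pics/w9c.png

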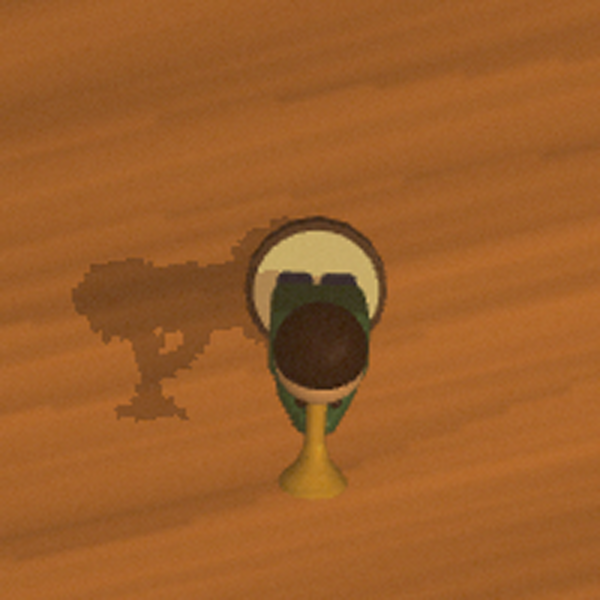

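Run:
```python
from m import *
_,C=load("pics/w9.png",(444.2,323.4,196),(np.pi,0,2.913))
f=lambda u,v,z:world((220+u/3,120+v/3),z,p,C)[0]
h=f(321,346,66.5);b=f(313,488,58);t=f(317,395+6,58)
# back of footplate: rim outer edge row 216 at base z=0..8 ; sides cols 246,386 at row ~292
l,rr,bk=f(247,290,4),f(385,290,4),f(317,218,0)
print(h,b,np.degrees(np.arctan2(*(b-h)[::-1])),'foot mid',(l+rr)/2,np.hypot(*(l-rr)),'back',bk)
u=np.array([np.cos(2.913),np.sin(2.913)]);print('foot centre from back',bk-20*u)
```

```text
[443.39750617 327.6662812 ] [481.884042   317.14975443] -15.283103622834867 foot mid [447.29539116 326.70446845] 38.98550279262547 back [428.07764215 331.41998318]
foot centre from back [447.55736763 326.88784293]
```

Viewed from behind, the trumpeter stands on his footplate (centre at crop column 317) with the trumpet pointing almost straight down the image. That gives a heading of −15°. I'll line up, descend and close gently.

```bash
python3 -m jog '[[[0,0,0.036],[0,0,0],1],[[0,0,0],[-0.002,0.0058,0],1],[[0,0,0],[0,0,0.04],1],[[0,0,0],[0,0,0.04],1],[[0,0,0],[0,0,0.03],1],[[0,0,0],[0,0,0.02],1],[[0,0,0],[0,0,0.016],1],[[0,0,0],[0,0,0],1],[[0,0,0],[0,0,0],1],[[0,0,0],[0,0,0],1]]' 30
python3 -c "
from h import *
go((447.7,328.5,50),2.875);print(r.sense()['contact_force'])"
```

```text
clock: 16.45
eef_pos: [448.2, 329.9, 51.3]
tcp_rot: [3.14, 0.001, 2.876]
contact_force: [0.7, 0.6, 0.0]
opening: 0.999
grasp_force: 0.0
pos [448.2 329.9  51.3] rot [3.140e+00 1.000e-03 2.876e+00] shift [ 0.1 -1.5  1.3] rz 0.001
[0.66518805 0.61712535 0.04417259]
```

Run:
```python
from m import *
im,p,C=grab("wrist","w10");H=cv2.cvtColor(im,cv2.COLOR_RGB2HSV)
R=H[200:470,215:425]
g=cv2.inRange(R,(35,60,15),(95,255,255))
d=cv2.inRange(R,(0,80,15),(15,220,75))
for n,m in(("green",g),("hair",d)):
    k,l,st,ce=cv2.connectedComponentsWithStats(m);o=st[1:,4].argsort()[::-1][:3]+1
    for i in o:print(n,st[i][:2]+[215,200],st[i][2:],ce[i]+[215,200])
c=cv2.resize(cv2.imread("pics/w10.png"),None,fx=.5,fy=.5)
```

```text
green [315 333] [ 31  20 191] [335.23036649 339.81151832]
green [280 332] [ 33  19 191] [291.13089005 339.95811518]
green [315 325] [ 9  8 18] [320.16666667 328.05555556]
hair [280 337] [  66   70 3426] [312.17629889 372.36398132]
hair [234 437] [ 189   33 2037] [329.68188513 449.48257241]
hair [275 250] [ 78  30 299] [312.53846154 258.37792642]
```

```bash
python3 -m jog '[[[0,0,0],[0,-0.0017,0.001],1],[[0,0,0],[0,0,0],0.5],[[0,0,0],[0,0,0],0],[[0,0,0],[0,0,0],-0.2],[[0,0,0],[0,0,0],-0.3],[[0,0,0],[0,0,0],-0.38],[[0,0,0],[0,0,0],-0.44],[[0,0,0],[0,0,0],-0.5],[[0,0,0],[0,0,0],-0.6],[[0,0,0],[0,0,0],-0.8],[[0,0,0],[0,0,0],-1],[[0,0,0],[0,0,0],-1]]' 30
python3 -m jog '[[[0,0,0],[0,0,0],-1],[[0,0,0],[0,0,0],-1]]'
```

```text
clock: 17.7
eef_pos: [447.1, 327.8, 49.3]
tcp_rot: [3.141, 0.0, 2.876]
contact_force: [0.1, 0.7, 1.3]
opening: 0.28
grasp_force: 29.8
clock: 17.9
eef_pos: [447.1, 327.8, 49.4]
tcp_rot: [3.141, 0.0, 2.876]
contact_force: [-0.1, 0.7, 2.0]
opening: 0.279
grasp_force: 29.8
```

```bash
python3 -m jog '[[[0,0,0],[0,0,-0.01],-1],[[0,0,0],[0,0,-0.025],-1],[[0,0,0],[0,0,-0.035],-1],[[0,0,0],[0,0,-0.03],-1],[[0,0,0],[0,0,-0.025],-1],[[0,0,0],[-0.01,-0.016,0],-1],[[0,0,0],[-0.0216,-0.0353,0],-1],[[0,0,0],[-0.0216,-0.0353,0],-1],[[0,0,0],[-0.0216,-0.0353,0],-1],[[0,0,0],[-0.0216,-0.0353,0],-1],[[0,0,0],[-0.0216,-0.0353,0],-1],[[0,0,0],[-0.0216,-0.0353,0],-1]]'
python3 -m jog '[[[0,0,0],[-0.0216,-0.0353,0],-1],[[0,0,0],[-0.0216,-0.0353,0],-1],[[0,0,0],[-0.0216,-0.0353,0],-1],[[0,0,0],[-0.0216,-0.0353,0],-1],[[0,0,0],[-0.0216,-0.0353,0],-1],[[0,0,0],[-0.012,-0.0195,0],-1],[[0,0,0],[0,0,0],-1],[[0,0,0],[0,0,0],-1],[[0,0,0],[0,0,0],-1]]'
python3 - <<'E'
from m import *
go((585.6,-148.9,120),2.875)
im,p,C=grab("wrist","w11")
c=cv2.imread("pics/w11.png")[150:450,200:440]
cv2.imwrite("pics/w11c.png",cv2.resize(c,None,fx=2,fy=2,interpolation=cv2.INTER_CUBIC))
E
```

```text
clock: 19.1
eef_pos: [521.9, 69.5, 174.9]
tcp_rot: [3.142, 0.0, 2.876]
contact_force: [0.2, 0.4, -1.2]
opening: 0.276
grasp_force: 29.6
clock: 20.0
eef_pos: [585.6, -148.4, 174.3]
tcp_rot: [3.141, -0.001, 2.876]
contact_force: [-0.9, 0.1, -0.7]
opening: 0.272
grasp_force: 29.6
pos [ 585.6 -148.4  174.3] rot [ 3.141e+00 -1.000e-03  2.876e+00] shift [-0.2 -0.5 54.3] rz 0.001
```

View pics/w11c.png

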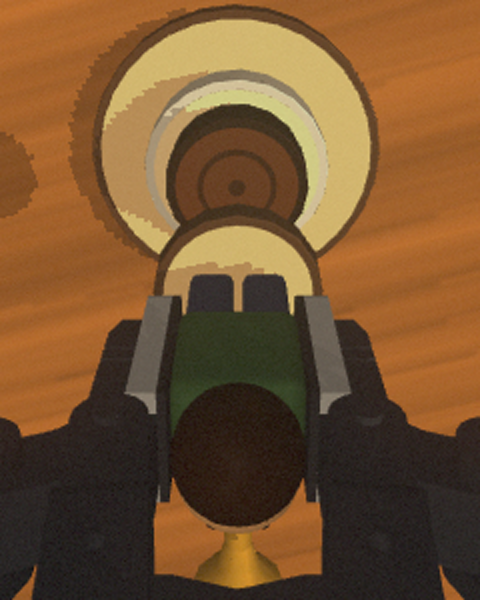

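The trumpeter is held upright: foot back rim at about (319.5,253.5), walnut centre dot at (318,243.5).

Run:
```python
from m import *
_,C=load("pics/w11.png",(585.6,-148.4,174.3),(np.pi,0,2.876))
u=np.array([np.cos(2.876),np.sin(2.876)]);v=np.array([np.sin(2.876),-np.cos(2.876)])
w=world((318,243.5),55,p,C)[0]
f=world((319.5,253.5),124.9,p,C)[0]-20*u
f2=world((319.5,263),132.9,p,C)[0]
print(w,f,f2-18*u,'move tool',(w-f)@u,(w-f)@v)
b=world((318,185),15,p,C)[0]; print(b)
print('log back',world((318.5,153.5),0,p,C)[0]-55*u, 'logfront n/a; birch back', world((318.5,185.5),15,p,C)[0]-33*u,'walnut back',world((318,202),35,p,C)[0]-24*u)
```

```text
[ 585.65566225 -150.6953412 ] [ 586.06683571 -149.97173671] [ 585.61764319 -149.86984371] move tool 0.2068239653797183 -0.8061581228492617
[ 555.18793347 -142.433746  ]
log back [ 587.93514604 -150.95256593] logfront n/a; birch back [ 587.48620989 -150.83755456] walnut back [ 586.16292342 -150.84081422]
```

```bash
python3 -m jog '[[[0,0,0],[0.0002,-0.0008,0.025],-1],[[0,0,0],[0,0,0.02],-1],[[0,0,0],[0,0,0.012],-1],[[0,0,0],[0,0,0.008],-1],[[0,0,0],[0,0,0.003],-1],[[0,0,0],[0,0,0],-1],[[0,0,0],[0,0,0],-1],[[0,0,0],[0,0,0],-1]]'
python3 -c "
from h import *
go((585.6,-149.2,104.4),2.875);print(r.sense()['contact_force'])"
```

```text
clock: 20.85
eef_pos: [586.3, -150.3, 107.0]
tcp_rot: [-3.142, 0.001, 2.876]
contact_force: [0.5, 0.2, -0.1]
opening: 0.273
grasp_force: 29.6
pos [ 586.3 -150.3  107. ] rot [-3.142e+00  1.000e-03  2.876e+00] shift [0.9 0.9 2.6] rz 0.001
[ 0.51646597  0.15506197 -0.11885705]
```

```bash
python3 -m jog '[[[0,0,0],[0.0004,0.0006,0.001],-1],[[0,0,0],[0,0,0.001],-1],[[0,0,0],[0,0,0],-1],[[0,0,0],[0,0,0],-1]]'
python3 -m jog '[[[0,0,0],[0,0,0.0007],-1],[[0,0,0],[0,0,0],-1],[[0,0,0],[0,0,0],-1]]'
```

```text
clock: 21.25
eef_pos: [585.6, -149.5, 104.4]
tcp_rot: [3.142, 0.0, 2.876]
contact_force: [-0.2, -1.2, -0.5]
opening: 0.275
grasp_force: 29.7
clock: 21.55
eef_pos: [585.7, -149.5, 104.3]
tcp_rot: [3.142, 0.0, 2.876]
contact_force: [-2.5, 1.1, 7.7]
opening: 0.279
grasp_force: 30.6
```

```bash
python3 -m jog '[[[0,0,0],[0,0,0],-0.4],[[0,0,0],[0,0,0],-0.3],[[0,0,0],[0,0,0],0],[[0,0,0],[0,0,0],0.5],[[0,0,0],[0,0,0],1],[[0,0,0],[0,0,0],1],[[0,0,0],[0,0,-0.02],1],[[0,0,0],[0,0,-0.04],1],[[0,0,0],[0,0,-0.04],1],[[0,0,0],[0,0,-0.03],1],[[0,0,0],[0,0,0],1],[[0,0,0],[0,0,0],1]]'
python3 - <<'E'
from m import *
grab("scene","s1");im,p,C=grab("wrist","w12")
H,C2=load("pics/w2.png",(525.8,-143.1,256.2))
m=cv2.inRange(H[55:145,245:335],(0,225,120),(10,255,255));c=max(cv2.findContours(m,0,1)[0],key=cv2.contourArea)[:,0]+[245,55]
q=cv2.approxPolyDP(c,5,True)[:,0];print(q.tolist())
# fit: model outline of the box hull in image
from scipy.optimize import least_squares
K=m
def hull(x,y,a,s=25,h=22):
    X=[[i*s,j*s,z] for z in(0,h) for i in(-1,1) for j in(-1,1)];X=np.array(X,float)
    X[:,:2]=X[:,:2]@np.array([[np.cos(a),np.sin(a)],[-np.sin(a),np.cos(a)]])+[x,y]
    return cv2.convexHull(pix(X,p,C2).astype(np.float32))
cc=c.astype(float)
f=least_squares(lambda v:[cv2.pointPolygonTest(hull(*v),tuple(map(float,t)),True) for t in cc],(436,-170,.2),diff_step=1e-3,loss='soft_l1')
print(f.x,np.abs(f.fun).mean())
go((437,-168,126),np.pi)
E
```

```text
clock: 22.75
eef_pos: [585.7, -149.5, 234.0]
tcp_rot: [3.142, 0.001, 2.876]
contact_force: [-0.4, -0.9, -0.5]
opening: 0.997
grasp_force: 0.0
[[311, 68], [257, 81], [272, 137], [323, 125]]
[ 4.37510190e+02 -1.69635445e+02  2.11691356e-01] 0.9984069662592019
pos [ 584.8 -149.2  232.3] rot [-3.142e+00 -2.000e-03  2.876e+00] shift [137.4 -56.9 106.6] rz -0.266
```

```bash
python3 -m jog '[[[0,0,-0.12],[0,0,0],1],[[0,0,-0.12],[0,0,0],1],[[0,0,-0.12],[0,0,0],1],[[0,0,-0.117],[0,0,0],1],[[0,0,0],[0.04,0.003,0],1],[[0,0,0],[0.04,0.003,0],1],[[0,0,0],[0.04,0.003,0.01],1],[[0,0,0],[0.029,0.004,0.03],1],[[0,0,0],[0,0,0.04],1],[[0,0,0],[0,0,0.027],1],[[0,0,0],[0,0,0],1],[[0,0,0],[0,0,0],1]]'
cat > fit.py <<'E'
from m import *
from scipy.optimize import least_squares
def box(x,y,a,s,h,C):
    X=np.array([[i*s,j*s,z] for z in h for i in(-1,1) for j in(-1,1)],float)
    X[:,:2]=X[:,:2]@np.array([[np.cos(a),np.sin(a)],[-np.sin(a),np.cos(a)]])+[x,y]
    return cv2.convexHull(pix(X,p,C).astype(np.float32))
def cyl(x,y,R,h,C):
    t=np.linspace(0,2*np.pi,60);X=np.vstack([np.c_[x+R*np.cos(t),y+R*np.sin(t),0*t+z] for z in h])
    return cv2.convexHull(pix(X,p,C).astype(np.float32))
def cont(H,b,lo,hi):
    m=cv2.inRange(H[b[1]:b[3],b[0]:b[2]],lo,hi);m=cv2.morphologyEx(m,cv2.MORPH_CLOSE,np.ones((5,5)))
    m=cv2.morphologyEx(m,cv2.MORPH_OPEN,np.ones((3,3)))
    return max(cv2.findContours(m,0,1)[0],key=cv2.contourArea)[:,0].astype(float)+[b[0],b[1]]
def fit(mod,c,x0):
    f=least_squares(lambda v:[cv2.pointPolygonTest(mod(*v),tuple(t),True) for t in c],x0,diff_step=1e-3,loss='soft_l1')
    return f.x.round(3),np.abs(f.fun).mean().round(2)
E
python3 - <<'E'
from fit import *
H,C=load("pics/w1.png",(525,171.2,256.2))
print('plinth',fit(lambda x,y,a:box(x,y,a,50,(0,15),C),cont(H,(240,225,370,345),(0,0,0),(179,125,62)),(614,154,-.05)))
s=r.sense();im,_,C=grab("wrist","w13");H=cv2.cvtColor(im,cv2.COLOR_RGB2HSV)
c=cont(H,(200,120,440,330),(0,225,100),(10,255,255));print(c.min(0),c.max(0))
print('red',fit(lambda x,y,a:box(x,y,a,25,(0,22),C),c,(437,-168,.21)))
go((437.5,-168,30),3.353)
im,p2,C=grab("scene")
H=cv2.cvtColor(im,cv2.COLOR_RGB2HSV)
for z in(15,45,58,85,100,110,125,130):
    u=pix([585.6,-149.5,z],p2,C)[0].round().astype(int);print(z,u,H[u[1],u[0]])
E
```

```text
clock: 24.05
eef_pos: [436.6, -167.7, 126.0]
tcp_rot: [3.14, -0.002, -2.93]
contact_force: [0.5, -0.1, 0.3]
opening: 0.994
grasp_force: 0.0
plinth (array([ 6.17851e+02,  1.53532e+02, -5.90000e-02]), np.float64(1.91))
[277. 206.] [358. 287.]
red (array([ 4.36997e+02, -1.69708e+02,  2.18000e-01]), np.float64(1.39))
pos [ 437.4 -168.   126.9] rot [ 3.141 -0.    -2.93 ] shift [-0.1 -0.  96.9] rz -0.0
15 [248 264] [ 21 104 204]
45 [247 252] [ 11 132  77]
58 [246 246] [ 14 127 143]
85 [245 235] [43 96 69]
100 [244 228] [ 17 158 184]
110 [244 223] [ 15 141 155]
125 [243 216] [ 16 133 237]
130 [243 214] [ 13 137 132]
```

The scene camera colours match the standing trumpeter: green jacket at z 85, hair and head at 125–130. Now pick up the red block.

```bash
python3 -m jog '[[[0,0,-0.007],[0,0,0.03],1],[[0,0,0],[0,0,0.03],1],[[0,0,0],[0,0,0.025],1],[[0,0,0],[0,0,0.016],1],[[0,0,0],[0,0,0],1],[[0,0,0],[0,0,0],-1],[[0,0,0],[0,0,0],-1],[[0,0,0],[0,0,0],-1],[[0,0,0],[0,0,0],-1],[[0,0,0],[0,0,0],-1],[[0,0,0],[0,0,0],-1],[[0,0,0],[0,0,0],-1]]' 40
python3 -c "
from h import *
go((437,-168,130),np.pi-0.04)"
```

```text
clock: 25.35
eef_pos: [438.2, -168.4, 27.1]
tcp_rot: [-3.14, 0.002, -2.923]
contact_force: [-0.8, 0.6, 8.2]
opening: 0.58
grasp_force: 40.9
pos [ 438.2 -168.4   27.1] rot [-3.140e+00  2.000e-03 -2.923e+00] shift [   0.8    0.5 -102.9] rz 0.258
```

```bash
python3 -m jog '[[[0,0,0],[0,0,-0.02],-1],[[0,0,0],[0,0,-0.04],-1],[[0,0,0],[0,0,-0.04],-1],[[0,0,0.138],[0,0,-0.03],-1],[[0,0,0.138],[0,0,0],-1],[[0,0,0],[-0.02,0.03,0],-1],[[0,0,0],[-0.0258,0.037,0],-1],[[0,0,0],[-0.0258,0.037,0],-1],[[0,0,0],[-0.0258,0.037,0],-1],[[0,0,0],[-0.0258,0.037,0],-1],[[0,0,0],[-0.0258,0.037,0],-1],[[0,0,0],[-0.0258,0.037,0],-1]]'
python3 -m jog '[[[0,0,0],[-0.0258,0.037,0],-1],[[0,0,0],[-0.0258,0.037,0],-1],[[0,0,0],[-0.005,0.008,0],-1],[[0,0,0],[0,0,0],-1],[[0,0,0],[0,0,0],-1],[[0,0,0],[0,0,0],-1]]'
python3 - <<'E'
from fit import *
go((614.5,155.3,60),3.084)
im,_,C=grab("wrist","w14");H=cv2.cvtColor(im,cv2.COLOR_RGB2HSV)
q=pix([[614.5+i*50,155.3+j*50,15] for i,j in((-1,-1),(-1,1),(1,1),(1,-1))],p,C);print(q.round().tolist())
for t in((0,0),(.9,0),(-.9,0),(0,.9),(1.2,0),(0,1.25),(-1.2,.2)):
    u=pix([614.5+50*t[0],155.3+50*t[1],15],p,C)[0].round().astype(int);print(t,u,H[min(u[1],479),u[0]])
E
```

```text
clock: 26.55
eef_pos: [627.3, 75.3, 156.8]
tcp_rot: [3.141, 0.001, 3.084]
contact_force: [1.6, -1.4, -0.2]
opening: 0.577
grasp_force: 42.3
clock: 27.15
eef_pos: [686.5, 150.7, 155.8]
tcp_rot: [-3.141, -0.001, 3.083]
contact_force: [-0.2, 0.8, -1.0]
opening: 0.577
grasp_force: 42.3
pos [686.5 150.7 155.8] rot [-3.141e+00 -1.000e-03  3.083e+00] shift [72.1  0.4 95.9] rz -0.001
[[236.0, 49.0], [399.0, 39.0], [398.0, 199.0], [255.0, 207.0]]
(0, 0) [322 129] [ 4 35 59]
(0.9, 0) [326 196] [ 8 64 64]
(-0.9, 0) [318  53] [14 98 52]
(0, 0.9) [391 124] [ 8 79 58]
(1.2, 0) [327 217] [ 13 185 189]
(0, 1.25) [417 123] [ 13 183 188]
(-1.2, 0.2) [333  24] [ 14 190 196]
```

Run:
```python
from fit import *
H,C=load("pics/w14.png",(686.5,150.7,155.8),(np.pi,0,3.083))
c=cont(H,(200,5,440,225),(0,0,0),(179,150,85)); print(c.min(0),c.max(0))
print(fit(lambda x,y,a:box(x,y,a,50,(0,15),C),c,(614.5,154,-.06)))
# red block in hand: top face at z=155.8-5.1
m=cv2.inRange(H[225:470,200:440],(0,200,60),(10,255,255));k=max(cv2.findContours(m,0,1)[0],key=cv2.contourArea)[:,0]+[200,225]
print(cv2.approxPolyDP(k,6,True)[:,0].tolist())
z=155.8-27.1
print('red',fit(lambda x,y,a:box(x,y,a,25,(z,z+22),C),k.astype(float),(686.5,150,-.06)))
cv2.imwrite("pics/dbg.png",m)
```

```text
[240.  49.] [399. 205.]
(array([ 6.17040e+02,  1.53533e+02, -5.70000e-02]), np.float64(1.21))
[[260, 261], [250, 284], [259, 392], [378, 392], [387, 291], [379, 262]]
red (array([ 6.85785e+02,  1.48895e+02, -5.90000e-02]), np.float64(2.14))
```

Run:
```python
from fit import *
H,C=load("pics/w14.png",(686.5,150.7,155.8),(np.pi,0,3.083))
for T in(70,85,110):
    c=cont(H,(200,5,440,225),(0,0,0),(179,150,T)); w=world(c,15,p,C).astype(np.float32)
    print(T,cv2.minAreaRect(w), w.min(0),w.max(0))
    q=cv2.approxPolyDP(c.astype(np.int32),8,True)[:,0];print(q.tolist(),world(q,15,p,C).round(1).tolist())
print([H[v,326].tolist() for v in (40,44,47,50,53,56)],[H[v,326].tolist() for v in(196,199,202,205,208,211)])
```

```text
70 ((616.6248779296875, 153.53512573242188), (99.0738525390625, 98.46906280517578), 86.63086700439453) [565.18896 101.89401] [667.9228 205.3425]
[[241, 50], [250, 204], [389, 204], [399, 51]] [[565.2, 108.1], [662.2, 102.3], [667.9, 199.3], [571.5, 205.3]]
85 ((616.6277465820312, 153.57554626464844), (99.36715698242188, 98.4701156616211), 86.63098907470703) [564.7813   101.725334] [668.43536 205.37076]
[[241, 50], [250, 204], [389, 204], [398, 49]] [[565.2, 108.1], [662.2, 102.3], [667.9, 199.3], [570.3, 204.7]]
110 ((616.6270751953125, 153.56446838378906), (99.3895492553711, 98.46995544433594), 86.63086700439453) [564.7813   101.725334] [668.43536 205.37076]
[[241, 50], [250, 204], [389, 204], [398, 49]] [[565.2, 108.1], [662.2, 102.3], [667.9, 199.3], [570.3, 204.7]]
[[14, 190, 185], [14, 193, 185], [13, 187, 185], [5, 90, 48], [12, 108, 52], [8, 87, 53]] [[8, 64, 64], [11, 100, 51], [13, 93, 52], [12, 113, 52], [14, 189, 178], [13, 190, 173]]
```

```bash
python3 -m jog '[[[0,0,0],[0.035,0.0007,0],-1],[[0,0,0],[0.034,0,0.01],-1],[[0,0,0],[0,0,0.04],-1],[[0,0,0],[0,0,0.03],-1],[[0,0,0],[0,0,0.015],-1],[[0,0,0],[0,0,0],-1],[[0,0,0],[0,0,0],-1],[[0,0,0],[0,0,0],-1]]'
python3 - <<'E'
from fit import *
go((617.4,155.3,42.8),3.083)
s=r.sense();im,_,C=grab("wrist","w15");H=cv2.cvtColor(im,cv2.COLOR_RGB2HSV)
# plinth back part visible: back edge + left/right edges
m=cv2.inRange(H,(0,0,0),(179,150,85))
for v in range(190,290,12):
    u=np.where(m[v,150:500])[0]
    if len(u):print(v,u.min()+150,u.max()+150,world([(u.min()+150,v),(u.max()+150,v)],15,p,C).round(1).tolist())
v=[np.where(m[150:300,u])[0].min()+150 for u in(280,320,360)];print(v,world([(u,a) for u,a in zip((280,320,360),v)],15,p,C).round(1).tolist())
E
```

```text
clock: 28.0
eef_pos: [619.8, 156.9, 62.2]
tcp_rot: [3.141, 0.002, 3.083]
contact_force: [-0.5, 0.9, -0.3]
opening: 0.574
grasp_force: 42.3
pos [619.8 156.9  62.2] rot [3.141e+00 2.000e-03 3.083e+00] shift [ 2.4 -1.7 19.4] rz 0.0
190 203 426 [[566.5, 107.2], [572.3, 205.2]]
202 205 425 [[572.0, 107.2], [577.7, 205.0]]
214 206 423 [[577.5, 106.8], [583.2, 204.3]]
226 206 423 [[583.1, 105.9], [588.8, 204.4]]
238 208 421 [[588.8, 105.9], [594.6, 203.7]]
250 209 420 [[594.7, 105.5], [600.5, 203.4]]
262 211 419 [[600.8, 105.5], [606.5, 203.1]]
274 212 418 [[606.9, 105.1], [612.6, 202.8]]
286 213 417 [[613.2, 104.6], [618.9, 202.5]]
[np.int64(180), np.int64(179), np.int64(179)] [[564.1, 141.4], [564.7, 158.9], [565.7, 176.3]]
```

```bash
python3 -m jog '[[[0,0,0],[0.0016,-0.0012,0.01],-1],[[0,0,0],[0,0,0.006],-1],[[0,0,0],[0,0,0.002],-1],[[0,0,0],[0,0,0],-1],[[0,0,0],[0,0,0],-1],[[0,0,0],[0,0,0],-1]]'
python3 -c "
from h import *
go((617.4,155.2,42.3),3.083)"
```

```text
clock: 28.65
eef_pos: [617.0, 155.7, 42.4]
tcp_rot: [-3.142, -0.0, 3.084]
contact_force: [0.8, -0.0, 0.3]
opening: 0.576
grasp_force: 42.3
pos [617.  155.7  42.4] rot [-3.142 -0.     3.084] shift [-0.5 -0.5  0.1] rz 0.001
```

Within noise. Release, rise and check alignment from above.

```bash
python3 -m jog '[[[0,0,0],[0,0,0.0005],-1],[[0,0,0],[0,0,0],-1],[[0,0,0],[0,0,0],0.6],[[0,0,0],[0,0,0],1],[[0,0,0],[0,0,0],1],[[0,0,0],[0,0,-0.02],1],[[0,0,0],[0,0,-0.04],1],[[0,0,0],[0,0,-0.04],1],[[0,0,0],[-0.03,0,-0.03],1],[[0,0,0],[-0.03,0,0],1],[[0,0,0],[0,0,0],1],[[0,0,0],[0,0,0],1]]'
python3 - <<'E'
from fit import *
go((617.4,155.3,42.8),3.083)
im,_,C=grab("wrist","w16");H=cv2.cvtColor(im,cv2.COLOR_RGB2HSV)
s=r.sense()
c=cont(H,(200,5,440,250),(0,200,80),(10,255,255)); print('redtop',cv2.minAreaRect(world(c,37,p,C).astype(np.float32)),fit(lambda x,y,a:box(x,y,a,25,(15,37),C),c,(617,154,-.058)))
m=cv2.inRange(H,(0,0,0),(179,150,85))|cv2.inRange(H,(0,200,60),(10,255,255))
m=m[5:255,200:440];m=cv2.morphologyEx(m,cv2.MORPH_CLOSE,np.ones((7,7)))
c=max(cv2.findContours(m,0,1)[0],key=cv2.contourArea)[:,0].astype(float)+[200,5]
print(c.min(0),c.max(0),'plinth',cv2.minAreaRect(world(c,15,p,C).astype(np.float32)),fit(lambda x,y,a:box(x,y,a,50,(0,15),C),c,(617,154,-.058)))
E
```

```text
clock: 29.85
eef_pos: [676.3, 152.0, 171.4]
tcp_rot: [-3.141, -0.001, 3.083]
contact_force: [-0.6, 0.0, -0.3]
opening: 1.0
grasp_force: 0.0
pos [676.3 152.  171.4] rot [-3.141e+00 -1.000e-03  3.083e+00] shift [ 5.890e+01 -1.000e-01  1.287e+02] rz 0.0
redtop ((615.5209350585938, 153.96054077148438), (49.530765533447266, 49.47214889526367), 86.83322143554688) (array([ 6.15854e+02,  1.53917e+02, -5.30000e-02]), np.float64(0.9))
[244.  69.] [392. 214.] plinth ((616.5052490234375, 153.44822692871094), (99.36846923828125, 98.91267395019531), 87.06830596923828) (array([ 6.16867e+02,  1.53480e+02, -5.40000e-02]), np.float64(1.21))
```

```bash
python3 -m jog '[[[0,0,0],[0.0364,-0.0292,0],1],[[0,0,0],[0.0364,-0.0292,0],1],[[0,0,0],[0.0364,-0.0292,0],1],[[0,0,0],[0.0364,-0.0292,0],1],[[0,0,0],[0.0364,-0.0292,0],1],[[0,0,0],[0.0364,-0.029,0],1],[[0,0,0],[0,0,0],1],[[0,0,0],[0,0,0],1],[[0,0,0],[0,0,0],1]]'
python3 - <<'E'
from fit import *
go((448,-11,171),3.083)
im,_,C=grab("wrist","w17");H=cv2.cvtColor(im,cv2.COLOR_RGB2HSV)
np.save("C17.npy",C)
c=cont(H,(200,120,440,330),(0,0,30),(179,150,255));print(c.min(0),c.max(0),len(c))
q=pix([[448,-11,0],[448,-11,40],[448,-11,60]],p,C).round();print(q.tolist())
k=c[c[:,1]<c[:,1].min()+45]
print(fit(lambda x,y:cyl(x,y,19,(0,40),C),k,(448,-11)))
for v in range(int(c[:,1].min()),int(c[:,1].max()),8):
    a=c[np.abs(c[:,1]-v)<=1,0]; print(v,a.min() if len(a) else '',a.max() if len(a) else '')
E
```

```text
clock: 30.8
eef_pos: [449.1, -9.5, 172.1]
tcp_rot: [3.141, 0.001, 3.084]
contact_force: [0.1, -0.3, 0.1]
opening: 0.999
grasp_force: 0.0
pos [449.1  -9.5 172.1] rot [3.141e+00 1.000e-03 3.084e+00] shift [ 1.  -1.5  1.1] rz 0.001
[285. 202.] [344. 270.] 186
[[319.0, 220.0], [319.0, 236.0], [319.0, 245.0]]
(array([452.152, -12.885]), np.float64(0.9))
202 309.0 327.0
210 299.0 337.0
218 293.0 340.0
226 290.0 342.0
234 288.0 344.0
242 285.0 344.0
250 292.0 343.0
258 295.0 340.0
266 303.0 333.0
```

Run:
```python
from fit import *
C=np.load("C17.npy");H=cv2.cvtColor(cv2.imread("pics/w17.png"),cv2.COLOR_BGR2HSV)
for S in(130,150,165):
    c=cont(H,(200,120,440,330),(0,0,30),(179,S,255))
    print(S,fit(lambda x,y:cyl(x,y,19,(0,40),C),c,(448,-11)),fit(lambda x,y:cyl(x,y,19,(0,40),C),c[c[:,1]<240],(448,-11)))
for f,P,b in(("pics/w1.png",(525,171.2,256.2),(60,85,160,160)),("pics/w2.png",(525.8,-143.1,256.2),(425,85,520,160))):
    H,C=load(f,P);c=cont(H,b,(0,0,30),(179,150,255));print(f,fit(lambda x,y:cyl(x,y,19,(0,50),C),c,(448,-11)))
```

```text
130 (array([452.827, -12.531]), np.float64(3.99)) (array([452.765, -12.549]), np.float64(5.12))
150 (array([453.354, -12.709]), np.float64(1.26)) (array([452.166, -12.846]), np.float64(0.76))
165 (array([453.275, -12.669]), np.float64(1.44)) (array([451.749, -12.777]), np.float64(0.72))
pics/w1.png (array([450.83 , -12.898]), np.float64(1.05))
pics/w2.png (array([451.193, -14.374]), np.float64(4.87))
```

```bash
python3 -m jog '[[[0,0,0],[-0.003,-0.0013,0],1],[[0,0,0],[0,0,0.04],1],[[0,0,0],[0,0,0.04],1],[[0,0,0],[0,0,0.03],1],[[0,0,0],[0,0,0.018],1],[[0,0,0],[0,0,0.008],1],[[0,0,0],[0,0,0],1],[[0,0,0],[0,0,0],1],[[0,0,0],[0,0,0],1]]' 30
python3 - <<'E'
from fit import *
go((452,-11,36),3.083)
im,_,C=grab("wrist","w18");H=cv2.cvtColor(im,cv2.COLOR_RGB2HSV)
m=cv2.inRange(H,(0,0,30),(179,150,255))
for v in(270,285,300):
    u=np.where(m[v,225:415])[0]+225;print(v,u.min(),u.max(),(u.min()+u.max())/2)
c=cont(H,(225,200,415,400),(0,0,30),(179,150,255));print(c.min(0),c.max(0),fit(lambda x,y:cyl(x,y,19,(0,40),C),c[c[:,1]<c[:,1].min()+50],(452,-12)))
E
```

```text
clock: 31.75
eef_pos: [452.5, -11.3, 37.0]
tcp_rot: [3.142, 0.002, 3.084]
contact_force: [-0.6, 0.3, -0.0]
opening: 0.998
grasp_force: 0.0
pos [452.5 -11.3  37. ] rot [3.142e+00 2.000e-03 3.084e+00] shift [0.5 0.2 1. ] rz 0.001
270 297 345 321.0
285 283 358 320.5
300 274 362 318.0
[255. 264.] [376. 399.] (array([452.009, -12.372]), np.float64(0.86))
```

```bash
python3 -m jog '[[[0,0,0],[0,0.0004,0.001],1],[[0,0,0],[0,0,0],0.5],[[0,0,0],[0,0,0],0.2],[[0,0,0],[0,0,0],0.05],[[0,0,0],[0,0,0],0],[[0,0,0],[0,0,0],-0.05],[[0,0,0],[0,0,0],-0.1],[[0,0,0],[0,0,0],-0.16],[[0,0,0],[0,0,0],-0.3],[[0,0,0],[0,0,0],-0.6],[[0,0,0],[0,0,0],-1],[[0,0,0],[0,0,0],-1]]' 30
python3 -m jog '[[[0,0,0],[0,0,0],-1],[[0,0,0],[0,0,0],-1]]'
```

```text
clock: 33.0
eef_pos: [451.6, -10.9, 35.2]
tcp_rot: [3.142, -0.0, 3.084]
contact_force: [-1.3, 0.7, 5.0]
opening: 0.431
grasp_force: 29.8
clock: 33.2
eef_pos: [451.6, -10.9, 35.2]
tcp_rot: [3.142, 0.0, 3.084]
contact_force: [-1.5, 0.7, 5.3]
opening: 0.437
grasp_force: 29.8
```

```bash
python3 -m jog '[[[0,0,0],[0,0,-0.01],-1],[[0,0,0],[0,0,-0.03],-1],[[0,0,0],[0,0,-0.04],-1],[[0,0,0],[0,0,-0.03],-1],[[0,0,0],[-0.013,0.015,0],-1],[[0,0,0],[-0.0257,0.0293,0],-1],[[0,0,0],[-0.0257,0.0293,0],-1],[[0,0,0],[-0.0257,0.0293,0],-1],[[0,0,0],[-0.0257,0.0293,0],-1],[[0,0,0],[-0.0257,0.0293,0],-1],[[0,0,0],[-0.0128,0.0142,0],-1],[[0,0,0],[0,0,0],-1]]'
python3 -m jog '[[[0,0,0],[0,0,0],-1],[[0,0,0],[0,0,0],-1]]'
python3 - <<'E'
from fit import *
go((615.9,155.5,73),3.083)
s=r.sense();im,_,C=grab("wrist","w19");H=cv2.cvtColor(im,cv2.COLOR_RGB2HSV)
z=s['eef_pos'][2]-35.2
c=cont(H,(240,150,400,420),(0,0,30),(179,150,255));print(c.min(0),c.max(0))
m=cv2.inRange(H,(0,200,60),(10,255,255))
for v in range(190,300,8):
    u=np.where(m[v,150:480])[0]+150
    if len(u)>5:print(v,u.min(),u.max(),world([(u.min(),v),(u.max(),v)],37,p,C).round(1).tolist())
g=cv2.inRange(H,(0,0,75),(179,150,255))
for v in range(230,330,8):
    u=np.where(g[v,240:400])[0]+240
    if len(u)>5:print('owl',v,u.min(),u.max())
E
```

```text
clock: 34.4
eef_pos: [617.4, 157.4, 145.5]
tcp_rot: [3.141, 0.002, 3.085]
contact_force: [1.2, -0.1, 0.0]
opening: 0.437
grasp_force: 30.3
clock: 34.6
eef_pos: [614.7, 154.7, 145.0]
tcp_rot: [-3.141, -0.001, 3.083]
contact_force: [-0.1, 0.4, -1.7]
opening: 0.432
grasp_force: 30.3
pos [614.7 154.7 145. ] rot [-3.141e+00 -1.000e-03  3.083e+00] shift [-1.2  1.  72. ] rz 0.0
[240. 166.] [399. 419.]
206 285 356 [[585.2, 133.9], [587.8, 177.3]]
214 281 359 [[590.1, 131.0], [592.9, 179.0]]
222 281 360 [[595.2, 130.5], [598.1, 179.5]]
230 282 359 [[600.5, 130.7], [603.3, 178.7]]
238 282 359 [[605.7, 130.2], [608.6, 178.6]]
246 282 359 [[611.1, 129.7], [613.9, 178.5]]
254 282 359 [[616.5, 129.2], [619.3, 178.4]]
262 283 358 [[622.0, 129.4], [624.8, 177.6]]
270 283 358 [[627.6, 128.9], [630.4, 177.4]]
278 283 358 [[633.2, 128.4], [636.1, 177.3]]
owl 270 304 334
owl 278 290 359
owl 286 282 355
owl 294 279 388
owl 302 256 381
owl 310 254 384
owl 318 251 386
owl 326 248 389
```

```bash
python3 -m jog '[[[0,0,0],[-0.0004,0.0004,0.025],-1],[[0,0,0],[0,0,0.02],-1],[[0,0,0],[0,0,0.015],-1],[[0,0,0],[0,0,0.007],-1],[[0,0,0],[0,0,0.003],-1],[[0,0,0],[0,0,0],-1],[[0,0,0],[0,0,0],-1],[[0,0,0],[0,0,0],-1]]'
python3 -m jog '[[[0,0,0],[0,0,0.001],-1],[[0,0,0],[0,0,0],-1],[[0,0,0],[0,0,0],-1]]'
```

```text
clock: 35.45
eef_pos: [616.8, 156.1, 75.9]
tcp_rot: [3.141, 0.001, 3.084]
contact_force: [-0.4, -0.8, -0.6]
opening: 0.435
grasp_force: 30.3
clock: 35.75
eef_pos: [616.3, 156.0, 74.2]
tcp_rot: [3.142, 0.0, 3.084]
contact_force: [0.6, 0.5, -0.3]
opening: 0.433
grasp_force: 30.3
```

```bash
python3 -m jog '[[[0,0,0],[0,-0.0004,0.001],-1],[[0,0,0],[0,0,0],-1],[[0,0,0],[0,0,0],-1]]'
python3 -m jog '[[[0,0,0],[0,0,0.0007],-1],[[0,0,0],[0,0,0],-1],[[0,0,0],[0,0,0],-1]]'
```

```text
clock: 36.05
eef_pos: [616.2, 155.5, 73.0]
tcp_rot: [-3.142, -0.0, 3.084]
contact_force: [0.1, -0.5, -1.0]
opening: 0.436
grasp_force: 30.3
clock: 36.35
eef_pos: [616.2, 155.5, 72.4]
tcp_rot: [-3.142, -0.0, 3.084]
contact_force: [-0.0, -0.5, -1.4]
opening: 0.433
grasp_force: 30.4
```

```bash
python3 -m jog '[[[0,0,0],[0,0,0.0006],-1],[[0,0,0],[0,0,0],-1],[[0,0,0],[0,0,0],-1]]'
```

```text
clock: 36.65
eef_pos: [616.2, 155.6, 72.3]
tcp_rot: [-3.142, 0.0, 3.084]
contact_force: [-2.1, -0.2, 6.4]
opening: 0.436
grasp_force: 30.9
```

Contact is felt at 6 N. Release gently, rise, move back and check with the scene camera.

```bash
python3 -m jog '[[[0,0,0],[0,0,0],-0.08],[[0,0,0],[0,0,0],0.05],[[0,0,0],[0,0,0],0.3],[[0,0,0],[0,0,0],0.7],[[0,0,0],[0,0,0],1],[[0,0,0],[0,0,0],1],[[0,0,0],[0,0,-0.02],1],[[0,0,0],[0,0,-0.04],1],[[0,0,0],[0,0,-0.04],1],[[0,0,0],[0,0,-0.04],1],[[0,0,0],[0.04,0,-0.03],1],[[0,0,0],[0.04,0,0],1]]'
python3 -m jog '[[[0,0,0],[0.04,0,-0.02],1],[[0,0,0],[0.04,-0.02,0],1],[[0,0,0],[0.03,-0.02,0],1],[[0,0,0],[0,0,0],1],[[0,0,0],[0,0,0],1],[[0,0,0],[0,0,0],1]]'
python3 - <<'E'
from h import *
grab("scene","s2");grab("top","t2")
a=cv2.imread("pics/s2.png")[170:330,180:460];b=cv2.imread("pics/t2.png")[160:320,180:460]
cv2.imwrite("pics/fin.png",np.hstack([cv2.resize(a,(400,229)),cv2.resize(b,(400,229))]) if 0 else np.vstack([cv2.resize(i,(525,300),interpolation=cv2.INTER_CUBIC) for i in(a,b)]))
E
```

```text
clock: 37.85
eef_pos: [538.2, 160.8, 246.1]
tcp_rot: [3.139, 0.007, 3.083]
contact_force: [0.4, -0.6, -0.4]
opening: 1.005
grasp_force: 0.0
clock: 38.45
eef_pos: [425.3, 126.9, 262.1]
tcp_rot: [3.141, 0.001, 3.084]
contact_force: [0.2, -1.1, -0.4]
opening: 1.001
grasp_force: 0.0
```

View pics/fin.png

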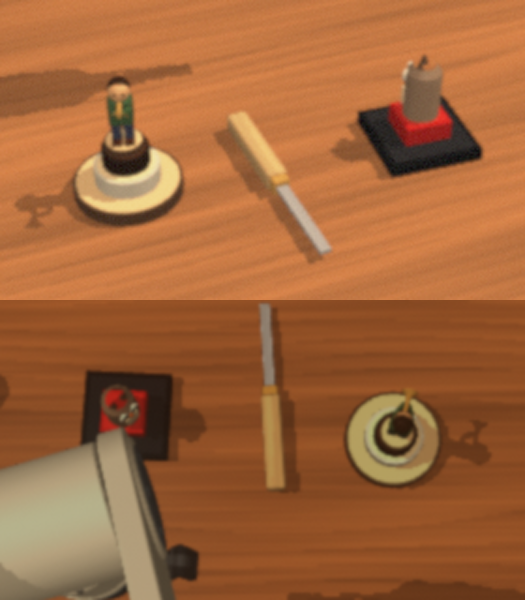

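Both figures stand and the bystanders are in place. In the top crop the trumpeter's foot, near (400,437), may sit a little off the walnut at (395,437), so I'll check centring numerically from a wrist view.

```bash
python3 -m jog '[[[0,0,0],[-0.035,-0.021,0],1],[[0,0,0],[-0.04,-0.021,0],1],[[0,0,0],[-0.04,-0.021,0],1],[[0,0,0],[-0.04,-0.021,0],1],[[0,0,0],[-0.04,-0.021,0],1],[[0,0,0],[-0.04,-0.01,0],1],[[0,0,0],[0,0,0],1],[[0,0,0],[0,0,0],1],[[0,0,0],[0,0,0],1]]'
python3 - <<'E'
from fit import *
def show(f,H,C,cx,cy,tag):
    u0,v0=pix([cx,cy,59],p,C)[0].round().astype(int);print(tag,u0,v0)
H,C=load("pics/w12.png",(584.8,-149.2,232.3),(np.pi,0,2.876))
im,_,Cn=grab("wrist","w20");Hn=cv2.cvtColor(im,cv2.COLOR_RGB2HSV)
for tag,h,c in(("w12",H,C),("w20",Hn,Cn)):
    # walnut: dark pixels around; foot: pale component inside the walnut hull
    u0,v0=pix([585.6,-150.8,55],p,c)[0].round().astype(int)
    b=(u0-70,max(v0-70,0),u0+70,v0+70);sub=h[b[1]:b[3],b[0]:b[2]]
    pale=cv2.inRange(sub,(15,50,110),(45,175,255))
    k,l,st,ce=cv2.connectedComponentsWithStats(pale)
    print(tag,(u0,v0),[(st[i][:5]+[b[0],b[1],0,0,0]).tolist() for i in range(1,k) if st[i,4]>30])
    dark=cv2.inRange(sub,(0,60,0),(20,255,100));k,l,st,ce=cv2.connectedComponentsWithStats(dark)
    print(' dark',[(st[i][:5]+[b[0],b[1],0,0,0]).tolist() for i in range(1,k) if st[i,4]>100])
    for z,R in((55,24),(63,20),(35,33),(15,55)):
        q=cyl(585.6,-150.8,R,(z,z),c)[:,0];print('  model z',z,q.min(0).round(),q.max(0).round())
# owl
c=cont(Hn,(330,5,639,330),(0,200,60),(10,255,255));print('red',fit(lambda x,y,a:box(x,y,a,25,(15,37),Cn),c,(616,154,-.055)))
u0,v0=pix([616,153.7,60],p,Cn)[0].astype(int);print('owl px',u0,v0)
E
```

```text
clock: 39.45
eef_pos: [651.5, -1.4, 261.0]
tcp_rot: [3.142, -0.002, 3.084]
contact_force: [-0.8, 0.4, -1.0]
opening: 0.998
grasp_force: 0.0
w12 (np.int64(319), np.int64(221)) [[263, 151, 113, 112, 6671], [297, 200, 45, 34, 698]]
 dark [[259, 151, 54, 113, 538], [326, 151, 53, 112, 449], [291, 187, 58, 54, 1070], [302, 227, 34, 31, 835]]
  model z 55 [290. 191.] [349. 248.]
  model z 63 [294. 199.] [344. 247.]
  model z 35 [281. 176.] [357. 250.]
  model z 15 [259. 146.] [380. 264.]
w20 (np.int64(137), np.int64(144)) [[100, 82, 107, 114, 6453], [112, 121, 42, 45, 753], [82, 153, 27, 14, 123]]
 dark [[71, 78, 136, 82, 1504], [110, 114, 64, 58, 1342], [112, 172, 95, 27, 287]]
  model z 55 [108. 114.] [166. 173.]
  model z 63 [107. 119.] [157. 169.]
  model z 35 [109. 102.] [185. 179.]
  model z 15 [96. 76.] [216. 198.]
red (array([ 6.16426e+02,  1.55899e+02, -9.70000e-02]), np.float64(4.15))
owl px 504 160
```

Run:
```python
from fit import *
H,C=load("pics/w20.png",(651.5,-1.4,261),(np.pi,0,3.084))
c=cont(H,(430,90,600,240),(0,0,78),(179,150,255));print(c.min(0),c.max(0),len(c))
q=cyl(616,153.7,19,(37,77),C)[:,0];print(q.min(0),q.max(0))
print(fit(lambda x,y:cyl(x,y,19,(37,85),C),c,(616,153.7)))
m=cv2.inRange(H[60:260,400:620],(0,200,60),(10,255,255));k=cv2.findNonZero(m)[:,0]+[400,60];print('red',k.min(0),k.max(0))
q=box(616,153.7,-.056,25,(15,37),C)[:,0];print(q.min(0),q.max(0))
```

```text
[473. 136.] [544. 188.] 233
[471.13052 134.43135] [539.35925 186.44481]
(array([616.015, 155.478]), np.float64(6.24))
red [455 127] [524 184]
[453.02225  126.152084] [525.83527 184.61617]
```

```bash
python3 -c "
from rig import r
print(r.sign_off())"
```

```text
the job is handed in; nothing more can be done
None
```

Both display pieces are assembled and handed in at about 39.5 s of the 128 s allowed. Camera checks put each piece within about 1 mm of centre; both figures are upright, and I left the glue bottle, paint jar and chisel alone.

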